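Seat the magnifier lens in its three-point stand

ROBOT

A 6-joint arm with a two-finger parallel gripper is mounted at the origin on a cart in front of the work surface, level with it; the furniture and walls round the work are solid. World frame = base frame: x ahead of the robot, y to its left, z up, the work surface at z = 0. Lengths are in m, angles in degrees, forces in N, time in s.
With the tool pointing down it reaches from about 0.375 to 0.9 m from the base axis. Payload 3.1 kg.
Tool frame: the origin (TCP) lies between the finger pads; the fingertips stand 11 mm ahead of it and the grasp point (between the pads) lies 8 mm behind it; z points along the fingers, y is the line along which they close (so a half turn about z gives the same grasp; the last joint's range is limited). The gripper opens to 87 mm and grips with 3 to 60 N. Pads are 19 mm wide; open, the fingers measure 117 mm over their backs; the gripper's body (75 mm by 190 mm) begins 51 mm behind the grasp point.
Start: joints at [-77.951, 30.224, 82.088, -0, 67.689, -10.227], TCP at [0.237, -0.578, 0.234] pointing down, gripper open.
Joint ranges: [-176.69, 176.69], [-43.24, 126.21], [12.49, 139.97], [-82, 262], [0, 151.66], [-163.58, 163.58]. Speed limits (degrees/s): [159.86, 159.86, 180, 180, 180, 180].

INTERFACE

Orientations are given as a 3x3 rotation matrix whose columns are the frame's x, y, z axes.
In Python, from rig import bot gives the robot as it stands.
- The arm moves only by the tool apply_moves, never from a script. Its argument "steps" is a list that holds one entry, the list of rows, each a list of 7 numbers: the shift along the tool's x, y, z in cm, then the turn, a rotation vector about the tool's x, y, z in degrees, then the gripper command: -1 is shut, 1 is fully open, values between are in proportion. In form: [[[dx, dy, dz, rx, ry, rz, jaw], ...]]. A call has 1 to 20 rows; each row is the pose to reach, as a shift and turn from the pose commanded when the call began, along the tool's axes at that moment; what a row does not reach only later rows make up. A row lasts 1/8 s, in which the tool goes at most 62.5 mm and 10.7 degrees, less where a joint would pass 70% of its speed; a pose out of reach is approached as far as the arm can. A call with a gripper value outside its range is refused whole. The fingers move at their own pace and stop on an object; the grip force is fixed at half the most. Time passes only in rows, so rows that repeat a pose let the fingers close. It gives the time, the measured TCP pose, the force, the opening and the grip force at its end, in the units of the state.
- bot.read_state(): the state, without advancing time (a new reading comes with each control period).
- bot.capture(name): name is "side" or "top"; returns the picture (480x640x3 uint8, blue, green, red); there is no depth.
- bot.camera_model(name): a dict with "intrinsics" (3x3 intrinsics, pixels), "R" (3x3) and "t" (3): a world point X has camera coordinates R X + t. Camera axes: x right, y down, z forward; pixel columns grow to the right and rows downward; lengths in m; the calibration is good to about 2 mm. A picture is of the moment at which its call begins. camera_model takes no time and is no camera call.
- bot.hand_in(): hands the job in; it is judged then, once.
The state is a dict: "time_s": time; "joint_positions": joint angles; "qvel": joint speeds; "tau": joint torques, N m; "position": TCP position; "tcp_rot": TCP orientation; "force": force on the tool from outside, world axes, zero at the start; "moment": the same for the moment, N m; "opening": opening from 0.0 (shut) to 1.0 (fully open); "grasp_force": force on a finger pad.
Only numpy, scipy, OpenCV 4.12 (cv2) and the standard library are available. Lean on these libraries where they do the work, as an engineer would, in place of code of your own. Each camera call takes 0.05 s, during which the arm holds its last target. There are 200 camera calls.

TASK

Pick up the large brass-cased magnifying lens and set it, flange down, into the blue three-point stand over the painted figure, lying flat inside the three lips on all three steel ball pads so that it cannot rock. Set it down gently rather than dropping it, let go, and leave the smaller black lens where it is.

Things in the scene. Friction and masses are not known exactly. Their poses are not given: they have to be found in the camera images.
- brass_lens: The lens to seat: glass in a brass cell, loose, upright on the desk at the start, 0.1 to 0.21 kg. Round flange 80 mm in diameter and 7 mm thick at the bottom; from its middle rises a round barrel 44 mm in diameter, to 37 mm above the underside: grip it across the barrel, at any yaw. Origin: centre of the flat underside; z up along the barrel.
- black_lens: A smaller lens in a black cell that stays where it is: flange 54 mm in diameter and 7 mm thick, barrel 36 mm in diameter, 37 mm high, loose, standing on the desk. Origin: centre of its underside; z up.
- lens_stand: Fixed stand: white foot, figure on it, blue ring 112 mm wide with its top 46 mm above the desk. Three steel ball pads on a 27 mm radius rise 4 mm from it: a seated lens has its underside 50 mm above the desk. Three curved lips round them (inner radius 50 mm, tops at 58 mm) leave the flange 10 mm of play each way. Origin: on the stand's axis at desk level, right below the seat's centre; z up.

How it is judged:
By the outcome, as a careful person would: the job done as asked, in the order asked, and still so for the second after the job is handed in, with the robot touching nothing.
It also fails if it takes over 35 s, if anything falls off the work surface, if the arm or the gripper's body presses on something with over 40 N, if the wrist force passes 120 N, or if a joint passes its speed limit or range.

## Working session

There is one attempt and no reset: what is moved stays moved. The work goes in short steps, Python scripts to look and compute and a tool call to move; the robot and the scene stay as the last step left them, time stands still between calls to the robot, and variables do not carry over. Pictures are saved under pics/ and viewed, at most 10 in all, crops included, and the job is handed in when it is done.

Besides the shell and the picture viewer there is one more tool, called after "Call:" in YAML: its name, and indented under it one key for each argument. apply_moves: Moves the arm, as the interface text tells. Its arguments: {"type":"object","properties":{"steps":{"type":"array","items":{"type":"array","items":{"type":"array","items":{"type":"number"}}}}},"required":["steps"]}

```bash
mkdir -p pics
python3 - <<'E'
from rig import bot
import cv2,numpy as np
for n in("top","side"):
    cv2.imwrite(f"pics/{n}0.png",bot.capture(n)); m=bot.camera_model(n)
    print(n,np.round(m["intrinsics"],1).tolist(),np.round(m["R"],3).tolist(),np.round(m["t"],3), -np.array(m["R"]).T@m["t"])
s=bot.read_state();print(s["time_s"],np.round(s["tcp_rot"],3).tolist(),s["force"],s["opening"])
E
```

```text
top [[483.2, 0.0, 318.9], [0.0, 483.2, 238.5], [0.0, 0.0, 1.0]] [[-0.01, -1.0, -0.0], [-0.993, 0.01, -0.121], [0.121, -0.001, -0.993]] [0.04  0.51  0.847] [0.40406873 0.03579733 0.90283986]
side [[538.5, 0.0, 327.9], [0.0, 538.5, 236.6], [0.0, 0.0, 1.0]] [[1.0, 0.003, -0.006], [-0.003, -0.563, -0.827], [-0.006, 0.827, -0.563]] [-0.536  0.063  0.861] [ 0.54101671 -0.67456997  0.53382396]
0.1 [[0.925, 0.379, -0.0], [0.379, -0.925, 0.002], [0.0, -0.002, -1.0]] [-0.28495074  0.10995206  0.74563108] 0.9987913823210887
```

View pics/top0.png

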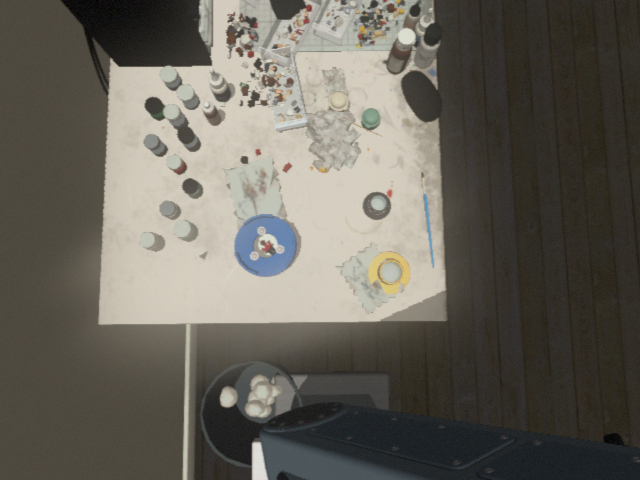

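View pics/side0.png

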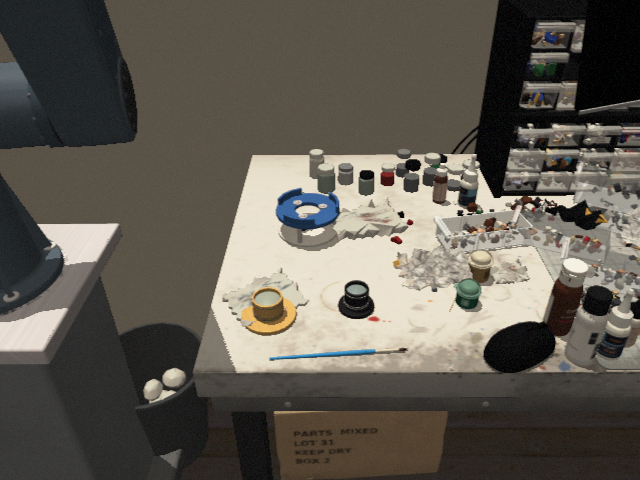

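Top view: brass lens at about (390,272), black lens at (376,206), blue stand at (266,245). In the side view the same three are at (268,308), (356,300) and (308,212).

```bash
cat > h.py <<'E'
import cv2,numpy as np
def ray(m,uv,z):
    K,R,t=[np.array(m[k]) for k in("intrinsics","R","t")]
    c=-R.T@t; d=R.T@np.linalg.inv(K)@np.array([*uv,1.]); return (c+d*(z-c[2])/d[2])
def rim(m,mask,z,box):
    x0,y0,x1,y1=box; k=np.zeros_like(mask); k[y0:y1,x0:x1]=mask[y0:y1,x0:x1]
    cs=cv2.findContours(k,cv2.RETR_EXTERNAL,cv2.CHAIN_APPROX_NONE)[0]
    c=cv2.convexHull(max(cs,key=cv2.contourArea))[:,0].astype(float)
    p=np.array([ray(m,q,z)[:2] for q in c],np.float32)
    return cv2.minEnclosingCircle(p),cv2.fitEllipse(p)
E
python3 - <<'E'
from rig import bot
from h import *
B={"top":{"brass":(360,245,420,300),"stand":(225,205,305,285)},"side":{"brass":(235,280,305,338),"stand":(268,180,348,232)}}
for n in B:
    im=cv2.imread(f"pics/{n}0.png");m=bot.camera_model(n);h=cv2.cvtColor(im,cv2.COLOR_BGR2HSV)
    br=cv2.inRange(h,(12,110,90),(35,255,255)); bl=cv2.inRange(h,(100,120,40),(125,255,255))
    for z in(.004,.007): print(n,"brass",z,rim(m,br,z,B[n]["brass"]))
    for z in(.046,.058): print(n,"stand",z,rim(m,bl,z,B[n]["stand"]))
    # pads: bright pixels within blue ring
    x0,y0,x1,y1=B[n]["stand"]
    cv2.imwrite(f"pics/{n}_c.png",cv2.resize(im[y0:y1,x0:x1],None,fx=5,fy=5,interpolation=cv2.INTER_CUBIC))
m=bot.camera_model("top")
for q in((390,272),(376,206)):print(ray(m,q,.037))
for q in((251.5,231.5),(251.5,256),(280,249)): print(ray(m,q,.05))
E
```

```text
top brass 0.004 (((0.44925904273986816, -0.09748505055904388), 0.036991965025663376), ((0.44872888922691345, -0.10277452319860458), (0.05733773484826088, 0.07284153997898102), 85.0402603149414))
top brass 0.007 (((0.44910818338394165, -0.09704020619392395), 0.036868833005428314), ((0.4485798180103302, -0.10231202095746994), (0.05714636296033859, 0.0725984275341034), 85.04027557373047))Traceback (most recent call last):
  File "<stdin>", line 8, in <module>
  File "h.py", line 8, in rim
    c=cv2.convexHull(max(cs,key=cv2.contourArea))[:,0].astype(float)
                     ~~~^^^^^^^^^^^^^^^^^^^^^^^^
ValueError: max() iterable argument is empty
```

```bash
sed -i 's/    c=cv2.convexHull.*/    c=cv2.convexHull(np.vstack([q for q in cs if cv2.contourArea(q)>8]))[:,0].astype(float)/' h.py
python3 - <<'E'
from rig import bot
from h import *
B={"top":{"brass":(360,245,420,300),"stand":(225,205,305,285)},"side":{"brass":(235,280,305,338),"stand":(268,180,348,232)}}
for n in B:
    im=cv2.imread(f"pics/{n}0.png");m=bot.camera_model(n);h=cv2.cvtColor(im,cv2.COLOR_BGR2HSV)
    for q in ((240,245),(266,215),(374,272),(405,278)) if n=="top" else ((285,210),(245,315),(290,315)): print(q,h[q[1],q[0]])
    br=cv2.inRange(h,(10,100,50),(35,255,255)); bl=cv2.inRange(h,(95,100,25),(130,255,255))
    for z in(.004,.007): print(n,"brass",z,np.round(np.hstack([np.hstack(x) for x in rim(m,br,z,B[n]["brass"])]),4))
    for z in(.046,.058): print(n,"stand",z,np.round(np.hstack([np.hstack(x) for x in rim(m,bl,z,B[n]["stand"])]),4))
x=[cv2.resize(cv2.imread(f"pics/{n}0.png")[b[1]:b[3],b[0]:b[2]],(390,390),interpolation=cv2.INTER_CUBIC) for n,b in(("top",B["top"]["stand"]),("top",(360,245,420,305)))]
cv2.imwrite("pics/c.png",np.hstack(x))
m=bot.camera_model("top")
for q in((390,272),(376,206)):print(ray(m,q,.037))
for q in((251.5,231.5),(251.5,256),(280,249)): print(ray(m,q,.05))
E
```

```text
(240, 245) [108  90 173]
(266, 215) [108  89 174]
(374, 272) [ 24 109 218]
(405, 278) [ 23 118 218]
top brass 0.004 [ 4.49300e-01 -9.44000e-02  3.87000e-02  4.49100e-01 -9.46000e-02
  7.48000e-02  7.73000e-02  5.64253e+01]
top brass 0.007 [ 4.49100e-01 -9.40000e-02  3.86000e-02  4.48900e-01 -9.41000e-02
  7.45000e-02  7.70000e-02  5.64253e+01]
top stand 0.046 [5.115000e-01 1.025000e-01 2.640000e-02 5.154000e-01 1.004000e-01
 3.600000e-02 5.600000e-02 1.339511e+02]
top stand 0.058 [5.100000e-01 1.015000e-01 2.600000e-02 5.139000e-01 9.950000e-02
 3.540000e-02 5.520000e-02 1.339511e+02]
(285, 210) [107 156 157]
(245, 315) [ 19 143 236]
(290, 315) [ 19 144 236]
side brass 0.004 [ 0.4496 -0.0843  0.0517  0.4484 -0.0865  0.0773  0.1042 10.7748]
side brass 0.007 [ 0.4502 -0.0876  0.0514  0.449  -0.0898  0.0769  0.1036 10.7748]
side stand 0.046 [0.494  0.1342 0.0699 0.4993 0.1363 0.1136 0.1428 2.214 ]
side stand 0.058 [0.4951 0.1143 0.0682 0.5003 0.1163 0.1108 0.1393 2.214 ]
[ 0.44833257 -0.09168644  0.037     ]
[ 0.56857527 -0.06955652  0.037     ]
[0.52221181 0.15492456 0.05      ]
[0.47842852 0.15462352 0.05      ]
[0.49037307 0.10416226 0.05      ]
```

View pics/c.png

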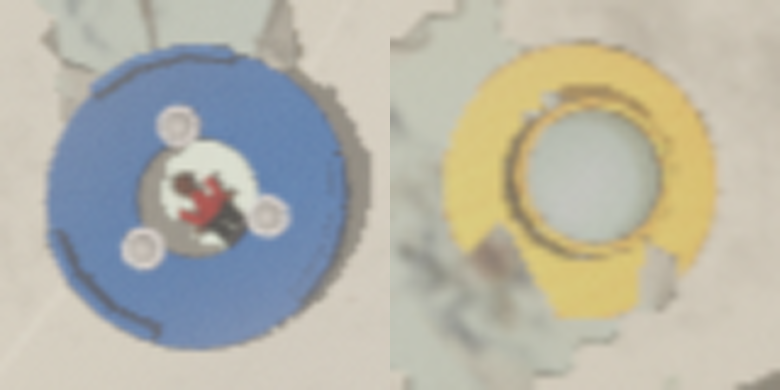

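The crops show three steel pads at top pixels (261.5,230.8), (254.3,255.9) and (279.6,249.3). The barrel top is centred at (391.5,272.2), and paper clutter hides part of the brass flange.

Run:
```python
from rig import bot
from h import *
im=cv2.imread("pics/top0.png");m=bot.camera_model("top");h=cv2.cvtColor(im,cv2.COLOR_BGR2HSV)
bl=cv2.inRange(h,(100,60,60),(120,255,255))
print(rim(m,bl,.047,(225,205,305,285)))
p=np.array([ray(m,q,.05)[:2] for q in((261.5,230.8),(254.3,255.9),(279.6,249.3))])
A=2*(p[1:]-p[0]); c=np.linalg.solve(A,(p[1:]**2).sum(1)-(p[0]**2).sum()); print("pads",c,np.linalg.norm(p-c,axis=1))
print("barrel",ray(m,(391.5,272.2),.037), "black", ray(m,(376.5,206),.037))
s=bot.read_state();R=np.array(s["tcp_rot"])
for t in([.449,-.0935,.12],[*c,.12]): print((R.T@(np.array(t)-s["position"])*100).round(2))
print(s["position"],np.degrees(np.arctan2(R[1],R[0])))
```

```text
(((0.4987611174583435, 0.13177262246608734), 0.05555202439427376), ((0.49876224994659424, 0.13138897716999054), (0.10831920802593231, 0.11021459847688675), 83.78706359863281))
pads [0.49732824 0.1305779 ] [0.02677302 0.02677302 0.02677302]
barrel [ 0.44794799 -0.09436113  0.037     ] black [ 0.56856606 -0.07046655  0.037     ]
[ 37.99 -36.74  11.35]
[ 50.95 -55.64  11.39]
[ 0.23680557 -0.57769576  0.23264529] [ 22.27743689 -67.72252397 102.24099979]
```

Call:
apply_moves:
  steps:
    - [[38,-36.7,8,0,0,22.3,1],[38,-36.7,8,0,0,22.3,1],[38,-36.7,8,0,0,22.3,1],[38,-36.7,8,0,0,22.3,1],[38,-36.7,8,0,0,22.3,1],[38,-36.7,8,0,0,22.3,1],[38,-36.7,8,0,0,22.3,1],[38,-36.7,8,0,0,22.3,1],[38,-36.7,8,0,0,22.3,1],[38,-36.7,8,0,0,22.3,1],[38,-36.7,8,0,0,22.3,1],[38,-36.7,11.3,0,0,22.3,1],[38,-36.7,11.3,0,0,22.3,1]]

```text
time_s: 1.72
position: [0.4478, -0.0954, 0.1194]
tcp_rot: [[1.0, -0.003, -0.004], [-0.003, -1.0, 0.002], [-0.004, -0.002, -1.0]]
force: [-0.7, -0.3, 0.5]
opening: 1.001
grasp_force: 0.0
```

Run:
```python
from rig import bot
import cv2,numpy as np
s=bot.read_state();R=np.array(s["tcp_rot"]);print(s["time_s"],s["position"],R.round(4).tolist(),s["joint_positions"],s["force"])
print((R.T@(np.array([.449,-.094,.024])-s["position"])*100).round(2))
cv2.imwrite("pics/side1.png",bot.capture("side")[120:400,150:450].repeat(2,0).repeat(2,1))
```

```text
1.725 [ 0.44780163 -0.09536687  0.11938622] [[1.0, -0.0028, -0.0041], [-0.0028, -1.0, 0.0019], [-0.0042, -0.0018, -1.0]] [-2.60470666e+01  2.89470629e+01  1.11578733e+02 -1.42852327e-02
  3.97343485e+01  6.41253162e+01] [-0.73426476 -0.2703362   0.54981851]
[ 0.16 -0.12  9.54]
```

View pics/side1.png

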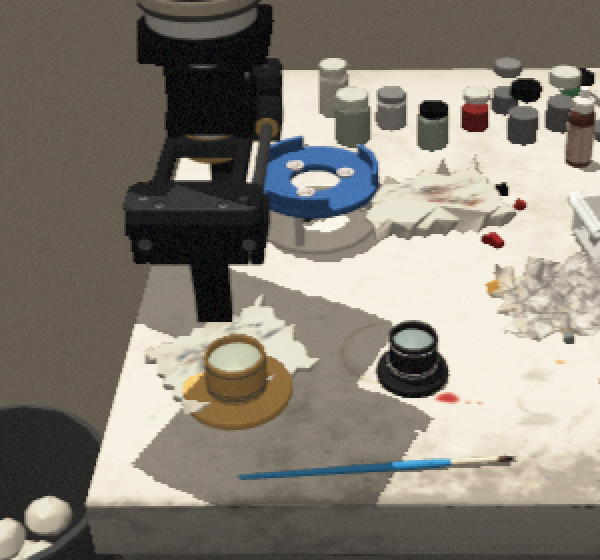

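Side view: the gripper is above the lens with its fingers along y. The barrel top is at about (267.7,298) in full-image pixels and paper hides the flange's left edge. I'll check the barrel across the two views.

Run:
```python
from rig import bot
from h import *
def tri(a,b):
    P=[np.array(bot.camera_model(n)["intrinsics"])@np.c_[bot.camera_model(n)["R"],bot.camera_model(n)["t"]] for n in("top","side")]
    X=cv2.triangulatePoints(P[0],P[1],np.array(a,float),np.array(b,float)); return (X[:3]/X[3]).ravel().round(4)
print(tri((391.5,272.2),(267.7,298)),tri((376.5,206),(356.5,289)))
for a,b in (((261.5,230.8),(297.5,202)),((254.3,255.9),(302.5,215.5)),((279.6,249.3),(322.5,206))): print(tri(a,b))
```

```text
[ 0.4497 -0.0945  0.0342] [ 0.5742 -0.071   0.03  ]
[0.5001 0.1319 0.0622]
[0.4858 0.1549 0.0151]
[0.5098 0.1059 0.0625]
```

Call:
apply_moves:
  steps:
    - [[0.15,-0.1,3,0,0,0,1],[0.15,-0.1,5.5,0,0,0,1],[0.15,-0.1,7.5,0,0,0,1],[0.15,-0.1,8.8,0,0,0,1],[0.15,-0.1,9.5,0,0,0,1],[0.15,-0.1,9.5,0,0,0,1],[0.15,-0.1,9.5,0,0,0,1]]

```text
time_s: 2.65
position: [0.4513, -0.0938, 0.0261]
tcp_rot: [[1.0, -0.0, 0.001], [-0.0, -1.0, -0.0], [0.001, 0.0, -1.0]]
force: [-0.5, -0.0, 0.0]
opening: 1.003
grasp_force: 0.0
```

Call:
apply_moves:
  steps:
    - [[0,0,0,0,0,0,0.3],[0,0,0,0,0,0,0.1],[0,0,0,0,0,0,-0.2],[0,0,0,0,0,0,-1],[0,0,0,0,0,0,-1],[0,0,0,0,0,0,-1],[0,0,0,0,0,0,-1],[0,0,0,0,0,0,-1]]

```text
time_s: 3.65
position: [0.451, -0.0937, 0.0255]
tcp_rot: [[1.0, -0.0, -0.0], [-0.0, -1.0, 0.0], [-0.0, -0.0, -1.0]]
force: [-0.1, -0.4, -0.2]
opening: 0.498
grasp_force: 30.0
```

Run:
```python
from rig import bot
from h import *
def tri(a,b):
    P=[np.array(bot.camera_model(n)["intrinsics"])@np.c_[bot.camera_model(n)["R"],bot.camera_model(n)["t"]] for n in("top","side")]
    X=cv2.triangulatePoints(P[0],P[1],np.array(a,float),np.array(b,float)); return (X[:3]/X[3]).ravel().round(4)
for a,b in (((261.5,230.8),(322.5,206)),((254.3,255.9),(297.5,202)),((279.6,249.3),(302.5,215.5))): print(tri(a,b))
s=bot.read_state();print(s["time_s"],s["position"],s["force"],s["moment"],s["opening"],s["grasp_force"])
```

```text
[0.525  0.1378 0.0458]
[0.4803 0.1503 0.0467]
[0.4913 0.1053 0.0466]
3.65 [ 0.45095043 -0.09365569  0.02553864] [-0.10424768 -0.4290441  -0.17522427] [-0.00256403  0.06675782 -0.0112647 ] 0.4975230542553614 29.99989891424775
```

Opening 0.498 is about 43 mm, so the barrel is gripped. The triangulated pads put the seat centre near (0.4987, 0.131). Lifting now.

Call:
apply_moves:
  steps:
    - [[0,0,-0.5,0,0,0,-1],[0,0,-2,0,0,0,-1],[0,0,-5,0,0,0,-1],[0,0,-9,0,0,0,-1],[0,0,-10,0,0,0,-1],[1,-4,-10,0,0,0,-1],[2,-9,-10,0,0,0,-1],[3,-13,-10,0,0,0,-1],[4,-17,-10,0,0,0,-1],[4.5,-20,-10,0,0,0,-1],[4.9,-22.5,-10,0,0,0,-1],[4.9,-22.5,-10,0,0,0,-1],[4.9,-22.5,-10,0,0,0,-1],[4.9,-22.5,-10,0,0,0,-1]]

```text
time_s: 5.4
position: [0.4997, 0.1304, 0.1254]
tcp_rot: [[1.0, -0.002, -0.001], [-0.002, -1.0, -0.0], [-0.001, 0.0, -1.0]]
force: [-0.5, -0.4, -1.3]
opening: 0.497
grasp_force: 30.0
```

Run:
```python
from rig import bot
from h import *
s=bot.read_state();R=np.array(s["tcp_rot"]);print(s["time_s"],s["position"],R.round(4).tolist(),s["force"],s["opening"],s["grasp_force"])
a=bot.capture("top");b=bot.capture("side");cv2.imwrite("pics/t2.png",a);cv2.imwrite("pics/s2.png",b)
cv2.imwrite("pics/m2.png",np.hstack([cv2.resize(x,(400,400),interpolation=cv2.INTER_CUBIC) for x in(a[180:310,200:330],b[110:240,240:370])]))
```

```text
5.4 [0.49972817 0.13043283 0.12539996] [[1.0, -0.0016, -0.0008], [-0.0016, -1.0, -0.0002], [-0.0008, 0.0002, -1.0]] [-0.45665527 -0.4177373  -1.33969472] 0.4967691833143291 29.999979925341904
```

View pics/m2.png

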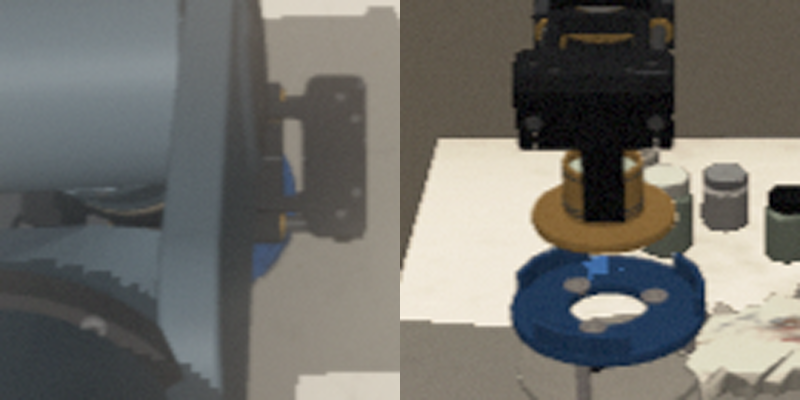

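Side view: the lens hangs level above the stand. The flange is centred about 1.7 mm short of the ring in x, so I'll correct that while lowering.

Call:
apply_moves:
  steps:
    - [[0.15,-0.1,1,0,0,0,-1],[0.15,-0.1,2,0,0,0,-1],[0.15,-0.1,3,0,0,0,-1],[0.15,-0.1,3.8,0,0,0,-1],[0.15,-0.1,4.3,0,0,0,-1],[0.15,-0.1,4.6,0,0,0,-1],[0.15,-0.1,4.7,0,0,0,-1],[0.15,-0.1,4.7,0,0,0,-1],[0.15,-0.1,4.7,0,0,0,-1],[0.15,-0.1,4.7,0,0,0,-1]]

```text
time_s: 6.75
position: [0.5017, 0.1323, 0.0788]
tcp_rot: [[1.0, -0.0, 0.0], [-0.0, -1.0, 0.0], [0.0, -0.0, -1.0]]
force: [-0.9, -0.0, -1.3]
opening: 0.5
grasp_force: 30.0
```

Call:
apply_moves:
  steps:
    - [[0,0,0.1,0,0,0,-1],[0,0,0.1,0,0,0,-1],[0,0,0.2,0,0,0,-1],[0,0,0.2,0,0,0,-1],[0,0,0.2,0,0,0,-1]]

```text
time_s: 7.38
position: [0.5015, 0.1323, 0.0765]
tcp_rot: [[1.0, -0.0, -0.0], [-0.0, -1.0, 0.0], [-0.0, -0.0, -1.0]]
force: [-0.4, -0.5, -0.6]
opening: 0.502
grasp_force: 30.0
```

Call:
apply_moves:
  steps:
    - [[0,0,0.05,0,0,0,-1],[0,0,0.1,0,0,0,-1],[0,0,0.1,0,0,0,-1],[0,0,0.1,0,0,0,-1]]

```text
time_s: 7.88
position: [0.5015, 0.1323, 0.0755]
tcp_rot: [[1.0, -0.0, -0.0], [-0.0, -1.0, 0.0], [-0.0, -0.0, -1.0]]
force: [-0.2, -0.7, -1.8]
opening: 0.496
grasp_force: 30.0
```

Run:
```python
from rig import bot
from h import *
s=bot.read_state();print(s["position"],s["force"],s["moment"])
b=bot.capture("side");cv2.imwrite("pics/s3.png",cv2.resize(b[120:250,240:370],(600,600),interpolation=cv2.INTER_CUBIC))
```

```text
[0.50153231 0.13230792 0.07552811] [-0.18048379 -0.71024659 -1.81732205] [-0.00737858  0.01083506 -0.01915521]
```

View pics/s3.png

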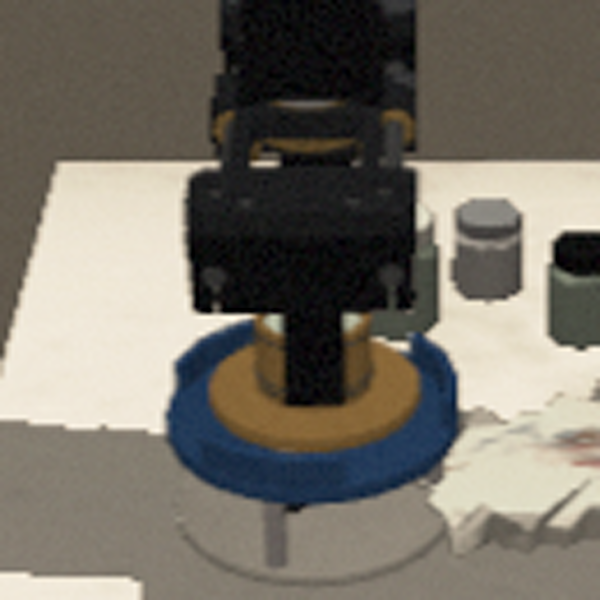

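The flange sits inside the lips with its centre column at 315 against 313 for the ring. There is no clear contact yet, so I'll go on in small steps.

Call:
apply_moves:
  steps:
    - [[0,0,0.05,0,0,0,-1],[0,0,0.05,0,0,0,-1],[0,0,0.05,0,0,0,-1]]

```text
time_s: 8.3
position: [0.5016, 0.1323, 0.0753]
tcp_rot: [[1.0, -0.0, 0.0], [-0.0, -1.0, -0.0], [0.0, 0.0, -1.0]]
force: [-0.4, 0.5, 3.3]
opening: 0.5
grasp_force: 30.0
```

Call:
apply_moves:
  steps:
    - [[0,0,0.05,0,0,0,-1],[0,0,0.05,0,0,0,-1],[0,0,0.05,0,0,0,-1]]

```text
time_s: 8.68
position: [0.5016, 0.1323, 0.0752]
tcp_rot: [[1.0, -0.0, 0.0], [-0.0, -1.0, 0.0], [0.0, -0.0, -1.0]]
force: [-1.5, 0.4, 6.1]
opening: 0.499
grasp_force: 30.0
```

The seat is carrying it (+6 N). I'll ease the push slightly, release slowly, then rise.

Call:
apply_moves:
  steps:
    - [[0,0,-0.05,0,0,0,-1],[0,0,-0.05,0,0,0,0.02],[0,0,-0.05,0,0,0,0.1],[0,0,-0.05,0,0,0,0.3],[0,0,-0.05,0,0,0,0.6],[0,0,-0.05,0,0,0,0.6],[0,0,-0.05,0,0,0,0.6],[0,0,-1,0,0,0,0.6],[0,0,-3,0,0,0,0.6],[0,0,-6,0,0,0,0.6],[0,0,-11,0,0,0,0.6],[0,4,-14,0,0,0,0.6],[0,9,-14,0,0,0,0.6],[0,14,-14,0,0,0,0.6],[0,20,-14,0,0,0,0.6],[0,26,-14,0,0,0,0.6],[0,30,-14,0,0,0,0.6],[0,30,-14,0,0,0,0.6],[0,30,-14,0,0,0,0.6]]

```text
time_s: 11.05
position: [0.5009, -0.167, 0.2147]
tcp_rot: [[1.0, -0.001, -0.001], [-0.001, -1.0, 0.001], [-0.001, -0.001, -1.0]]
force: [-0.3, 0.5, -0.2]
opening: 0.798
grasp_force: 0.0
```

Run:
```python
from rig import bot
from h import *
a=bot.capture("top");b=bot.capture("side");s=bot.read_state();print(s["position"],s["force"])
cv2.imwrite("pics/m4.png",np.hstack([cv2.resize(x,(400,400),interpolation=cv2.INTER_CUBIC) for x in(a[190:300,210:320],b[160:270,255:365])]))
```

```text
[ 0.50105938 -0.16617744  0.21467989] [-0.29935993  0.90187016 -0.27036667]
```

View pics/m4.png

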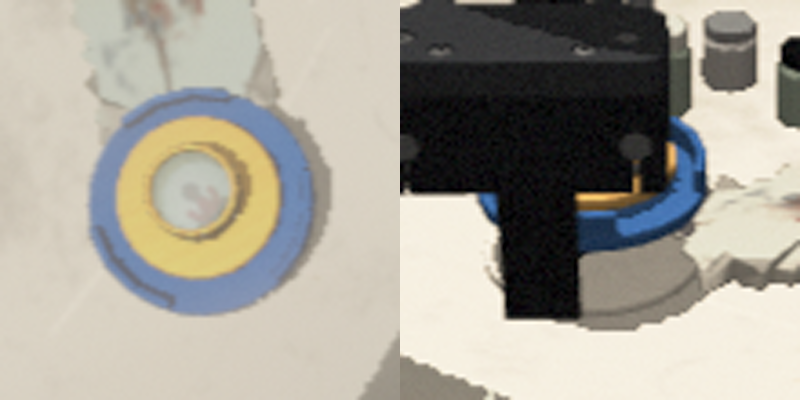

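In the top view the flange, centred at (198,197), is round and lies within the ring at (202,202). It is well inside the lips, flat, and clear of the gripper.

```bash
python3 -c "
from rig import bot
print(bot.hand_in())"
```

```text
the job is handed in; nothing more can be done
None
```

The brass lens was set down gently, flange down, in the blue stand and released; in the last top view it lies flat and centred inside the three lips, the black lens was left alone, and the job was handed in at about 11 s.

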